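# Chase the rod thread of a laboratory stand base

## Task

Put the bar wrench from the tray on the square of the tap that stands started in the iron stand base, and run the tap down with it: half a turn clockwise, a quarter turn back to break the chip, over and over, pausing a moment at each reversal, until the tap's brass collar stops on the boss, about one whole turn deeper than now. Leave the tap there, lift the wrench off and lay it gently back, flat in its tray, without disturbing anything else.

Things in the scene. Friction and masses are not known exactly. Their poses are not given: they have to be found in the camera images.
- stand: Fixed dark iron base of a support stand: plate 220 x 140 mm, its top 18 mm above the bench, with a round boss 48 mm across, 42 mm high, in which the tap stands. Origin on the bench on the axis of boss and tap; z up; the plate reaches along x from -45 to +175 mm. It stands left or right of the tray, at any yaw within 0.5 of the world's.
- tap (a joint): Turn in rad of the upright tap, clockwise from above positive (cutting); starts between -0.2 and 0.2. It sinks 2 mm a turn and cannot be pushed or pulled along its axis. At 6.28 its brass collar (26 mm across, 10 mm high) sits on the boss and it stops dead. It resists with about 0.12 N m either way and stays where left. At reading 0 the sides of its square are parallel to the stand's x and y.
- tap_shoulder (a point): On the tap's axis, 74 mm above the bench at a reading of 0, 72 mm at 6.28; turns with the tap (its yaw is the stand's minus the reading; the square's sides are parallel to its x and y). Below it a round shank 18 mm across, above it the drive: 12 mm square, 14 mm high, then tapering over 7 mm to 5 mm square. The seated wrench's underside lies on this shoulder.
- wrench: Loose steel bar tap wrench, 0.35 kg, 230 mm long along x. Middle block 64 (x) x 32 (y) x 20 (z) mm with a square through hole 13.6 mm wide along z, sides parallel to x and y; round arms 11 to 15 mm thick at mid height, a red band near the +x end. Origin: centre of the block's underside. On the tap it has about 8 degrees of play either way and lifts straight off. It starts flat in the tray.
- tray: Fixed white tray 220 (x) x 320 (y) mm, floor 5 mm thick, walls 5 mm thick and 18 mm high. Origin: centre of its underside, on the bench; z up. The wrench lies along its y, its middle about 45 mm on the +x side; about 60 mm on the -x side lie a bung and a spare tap.
- bung: Loose red rubber bung, 34 mm across, 26 mm high, lying in the tray; leave alone. Origin: centre of its underside.
- spare_tap: Loose spare tap, 105 mm long along its x, 16 mm thick, lying in the tray; leave alone. Origin: under its middle.
- oil_bottle: Loose amber bottle, 32 mm across, 68 mm high, standing on the plate of the stand about 152 mm along x from the boss axis; leave alone. Origin: centre of its underside.
- funnel: Loose white porcelain filter funnel standing on its mouth, 94 mm across, 115 mm high, in the middle beyond the work; leave alone. Origin: centre of its underside.
- flask: Loose glass filter flask, 104 mm across, 136 mm high, on the +y side; leave alone. Origin: centre of its underside.
- rod: Loose steel stand rod 400 mm long (along its x) with an iron clamp block, lying on the bench on the -y side, top 59 mm; leave alone. Origin: under the middle of the rod.
- brush: Loose brush 170 mm long lying on the bench on the +y side; leave alone. Origin: under its middle.

How it is judged (in metres and radians):
On the way, in this order (a step that is already met when the one before it is completed fails the run):
1. the wrench sits down on the tap's shoulder, the tap not yet turned (distance between wrench and tap_shoulder below 0.007 m and angle between the z axis of wrench and the z axis of stand, either way round below 0.15 rad and value of joint tap between -0.6 and 0.9 rad), for 0.1 s.
2. with the wrench the tap is turned about half a turn forward (reading 2.5 to 4.0, for 0.1 s) (distance between wrench and tap_shoulder below 0.007 m and angle between the z axis of wrench and the z axis of stand, either way round below 0.15 rad and value of joint tap between 2.5 and 4 rad), for 0.1 s.
3. then about a quarter turn back (reading 0.7 to 2.3, for 0.1 s) (distance between wrench and tap_shoulder below 0.007 m and angle between the z axis of wrench and the z axis of stand, either way round below 0.15 rad and value of joint tap between 0.7 and 2.3 rad), for 0.1 s.
4. then about half a turn forward (reading 4.0 to 5.5, for 0.1 s) (distance between wrench and tap_shoulder below 0.007 m and angle between the z axis of wrench and the z axis of stand, either way round below 0.15 rad and value of joint tap between 4 and 5.5 rad), for 0.1 s.
5. then about a quarter turn back (reading 2.2 to 3.85, for 0.1 s) (distance between wrench and tap_shoulder below 0.007 m and angle between the z axis of wrench and the z axis of stand, either way round below 0.15 rad and value of joint tap between 2.2 and 3.85 rad), for 0.1 s.
6. then forward until the collar is on the boss (reading above 5.95, for 0.1 s) (distance between wrench and tap_shoulder below 0.007 m and angle between the z axis of wrench and the z axis of stand, either way round below 0.15 rad and value of joint tap between 5.95 and 7 rad), for 0.1 s.
At the end, for the whole second after the job is handed in: The tap is at its stop (reading above 5.9), and the wrench lies at rest in the tray: its middle within 100 mm of the tray's centre along both tray axes, its underside within 5 mm of the tray's floor (10 mm above the bench) and tilted less than 0.08 rad (value of joint tap above 5.9 rad and x of wrench in the frame of tray between -0.1 and 0.1 m and y of wrench in the frame of tray between -0.1 and 0.1 m and z of wrench in the frame of tray below 0.01 m and angle between wrench's own z axis and vertical below 0.08 rad and linear speed of wrench below 0.02 m/s); the robot touches nothing.
It fails at once if any of the other loose things is moved more than 40 mm (distance of any of bung, spare_tap, oil_bottle, funnel, flask, rod, brush from where it was at the start of the episode above 0.04 m).
It fails at once if the funnel, the flask or the oil bottle is tipped (angle between any of funnel, flask, oil_bottle's own z axis and vertical above 0.5 rad).
It fails at once if the wrench is dropped: it moves faster than 0.6 m/s less than 30 mm above the bench (height (world z) of wrench below 0.03 m and linear speed of wrench above 0.6 m/s).
It also fails if it takes over 72 s, if anything falls off the work surface, if the arm or the gripper's body presses on something with over 40 N, if the wrist force passes 120 N, or if a joint passes its speed limit or range.

## Robot

A 6-joint arm with a two-finger parallel gripper is mounted at the origin on the work surface. World frame = base frame: x ahead of the robot, y to its left, z up, the work surface at z = 0. Lengths are in m, angles in degrees, forces in N, time in s.
With the tool pointing down it reaches from about 0.4 to 0.825 m from the base axis. Payload 7 kg.
Tool frame: the origin (TCP) lies midway between the tips of the shut fingers; the grasp point (between the pads) lies 19 mm behind it; z points along the fingers, y is the direction in which the jaws open and shut (so a half turn about z gives the same grasp; the last joint's range is limited). The gripper opens to 88 mm and grips with 3 to 60 N. Pads are 19 mm wide; open, the fingers measure 130 mm over their backs; the gripper's body (78 mm by 193 mm) begins 47 mm behind the grasp point.
Start: joints at [92.538, 20.546, 0.682, 0, -70.136, -16.507], TCP at [0.163, 0.655, 0.227] pointing down, gripper open.
Joint ranges: [-176.03, 176.03], [-82.01, 121.73], [-58.28, 71.71], [-173.87, 95.51], [-174.79, -0.11], [-173.66, 173.66]. Speed limits (degrees/s): [136.94, 136.94, 172.46, 180, 180, 180].

## Interface

Orientations are given as a 3x3 rotation matrix whose columns are the frame's x, y, z axes.
In Python, from rig import robot gives the robot as it stands. Calls block until the motion is done:
- robot.goto(position, orientation): joint-space move of the TCP to a pose.
- robot.servo_line(position, ori=None, speed=0.15): straight line of the TCP; ori=None keeps the orientation; speed is the mean speed in m/s.
- robot.movej(angles): joint-space move.
- robot.move_gripper(opening): opening from 0.0 (shut) to 1.0 (fully open); the grip force is fixed at half the most; returns when the fingers have stopped.
- robot.dwell(seconds).
- robot.ik(position, orientation): joint angles nearest the present ones, or None.
- robot.grab_frame(name): name is "scene" or "top" or "wrist"; returns (picture, depth): 384x512x3 uint8, red, green, blue; 384x512 float32, m along the optical axis (not along the pixel's ray), 0 where there is no reading.
- robot.camera_info(name): a dict with "vfov" (degrees; the focal length in pixels is half the picture's height over the tangent of half this angle, whatever the lens; pixels are square), "cx", "cy" (the principal point, pixels), "k1" (the pictures are not rectified: a ray, as slopes to the right and down, at radius r is drawn at 1 + k1 r^2 times it, then the intrinsics apply), "view" (4x4, takes a point from world to camera coordinates); the wrist camera has in their place "T_tool_cam" (4x4, takes a point from camera to tool coordinates, whose origin is the TCP and whose axes are the flange's). Camera axes: x right, y down, z forward; pixel columns grow to the right and rows downward; lengths in m; the calibration is good to about 2 mm. A picture is of the moment at which its call begins: read the wrist's pose just before it. camera_info takes no time and is no camera call.
A pose or a line that the arm cannot do raises robot.Unreachable and nothing moves.
- robot.job_done(): hands the job in, once; it reports no verdict.
Readings, each from a call of its own:
- robot.read_t(): time.
- robot.read_qpos(): joint angles.
- robot.read_qvel(): joint speeds.
- robot.read_effort(): joint torques, N m.
- robot.read_position(): TCP position.
- robot.read_tcp_rot(): TCP orientation.
- robot.read_force(): force on the tool from outside, world axes, zero at the start.
- robot.read_ft_torque(): the same for the moment, N m.
- robot.read_grip_width(): opening from 0.0 (shut) to 1.0 (fully open).
Only numpy, scipy, OpenCV 4.12 (cv2) and the standard library are available. Lean on these libraries where they do the work, as an engineer would, in place of code of your own. Each camera call takes 0.05 s, during which the arm holds its last target.

## Working session

There is one attempt and no reset: what is moved stays moved. The work goes in short steps, each a Python script; the robot and the scene stay as the last script left them, time stands still between calls to the robot, and variables do not carry over. Pictures are saved under pics/ and viewed, and the job is handed in when it is done.

```bash
ls; mkdir -p pics
cat > h.py <<'E'
import numpy as np, cv2
from rig import robot
def snap(n,f):
    im,d=robot.grab_frame(n); cv2.imwrite(f'pics/{f}.png',im[:,:,::-1]); np.save(f'pics/{f}.npy',d); return im,d
E
python3 - <<'E'
from h import *
snap('scene','s0');snap('top','t0')
for n in('scene','top','wrist'): print(n,robot.camera_info(n))
print(robot.read_t(),robot.read_position(),robot.read_tcp_rot())
E
```

```text
pics
scene {'vfov': 45.206570164011545, 'cx': 257.0482328236631, 'cy': 192.22039129337696, 'k1': -0.1143247112738641, 'view': array([[ 0.24989855,  0.96811549, -0.01741   , -0.12488231],
       [ 0.79685576, -0.21583949, -0.56429975, -0.40304158],
       [-0.5500651 ,  0.12714443, -0.82538638,  1.79838216],
       [ 0.        ,  0.        ,  0.        ,  1.        ]])}
top {'vfov': 56.36673893012682, 'cx': 257.73269927634834, 'cy': 198.32286677297066, 'k1': -0.1015191956109375, 'view': array([[ 0.01491101, -0.99988071,  0.00402728,  0.00554195],
       [-0.989649  , -0.01533314, -0.14268762,  0.56182167],
       [ 0.14273235, -0.00185798, -0.98975958,  1.11541301],
       [ 0.        ,  0.        ,  0.        ,  1.        ]])}
wrist {'vfov': 64.37111438348579, 'cx': 256.13378280462354, 'cy': 189.11156783685806, 'k1': -0.040021240877924726, 'T_tool_cam': array([[ 8.46942946e-04, -9.59566674e-01, -2.81480159e-01,
         7.68777809e-02],
       [ 9.99999586e-01,  7.18833007e-04,  5.58385349e-04,
        -8.26793742e-05],
       [-3.33470744e-04, -2.81480516e-01,  9.59566886e-01,
        -1.58218962e-01],
       [ 0.00000000e+00,  0.00000000e+00,  0.00000000e+00,
         1.00000000e+00]])}
0.1 [0.16283991 0.65461981 0.22572424] [[ 9.70410728e-01 -2.41460088e-01 -2.10147612e-04]
 [-2.41460136e-01 -9.70409665e-01 -1.44359311e-03]
 [ 1.44640847e-04  1.45162051e-03 -9.99998936e-01]]
```

View pics/s0.png

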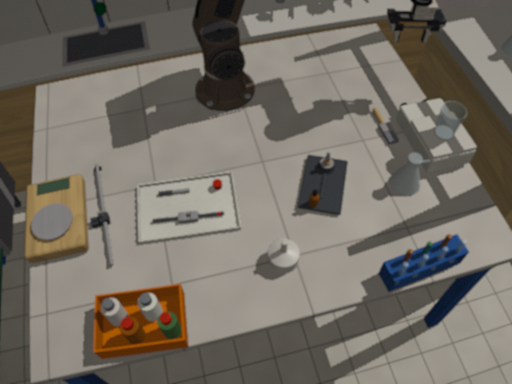

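View pics/t0.png

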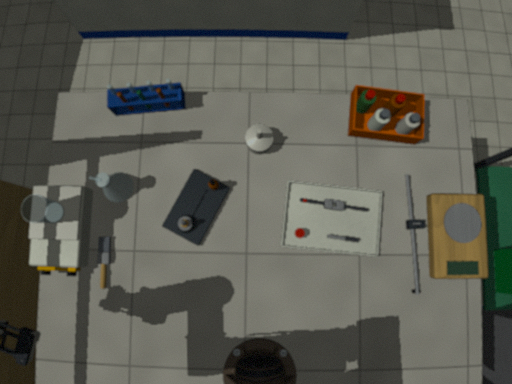

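Top view: the stand is on the left, with its boss at about (186,223) and the bottle at (213,185). The wrench block in the tray is at (335,205), with its red band at (306,201). Next I'll back-project these and enlarge crops.

```bash
cat >> h.py <<'E'
def K(ci):
    f=192/np.tan(np.radians(ci['vfov'])/2); return f
def ray(ci,u,v):
    f=K(ci); a=np.array([(u-ci['cx'])/f,(v-ci['cy'])/f]); s=a.copy()
    for _ in range(30): s=a/(1+ci['k1']*(s@s))
    return np.array([s[0],s[1],1.])
def proj(ci,V,P):
    p=V[:3,:3]@np.array(P)+V[:3,3]; s=p[:2]/p[2]; s=s*(1+ci['k1']*(s@s)); f=K(ci)
    return np.array([s[0]*f+ci['cx'],s[1]*f+ci['cy']])
def wview(pos,R):
    T=np.eye(4);T[:3,:3]=R;T[:3,3]=pos
    return np.linalg.inv(T@np.array(robot.camera_info('wrist')['T_tool_cam']))
def at_z(ci,V,u,v,z):
    C=np.linalg.inv(V); d=C[:3,:3]@ray(ci,u,v); o=C[:3,3]; return o+d*(z-o[2])/d[2]
def at_d(ci,V,u,v,dep):
    C=np.linalg.inv(V); return C[:3,:3]@ray(ci,u,v)*dep+C[:3,3]
def tri(obs):
    A=np.zeros((3,3));b=np.zeros(3);L=[]
    for ci,V,u,v in obs:
        C=np.linalg.inv(V); d=C[:3,:3]@ray(ci,u,v); d/=np.linalg.norm(d); M=np.eye(3)-np.outer(d,d)
        A+=M;b+=M@C[:3,3];L.append((M,C[:3,3]))
    x=np.linalg.solve(A,b); return x,[np.linalg.norm(M@(x-o)) for M,o in L]
E
python3 - <<'E'
from h import *
ci=robot.camera_info('top');V=ci['view'];d=np.load('pics/t0.npy')
for n,u,v,z in [('boss',186,223,.1),('bottle',213,185,.08),('block',335,205,.025),('red',306,201,.015),('otherend',366,210,.015),('funnel',259,135,.1),('flask',115,187,.1),('tray c',333,219,.02)]:
    print(n,at_z(ci,V,u,v,z).round(3),d[v,u],at_d(ci,V,u,v,d[v,u]).round(3))
im=cv2.imread('pics/t0.png')
cv2.imwrite('pics/t0a.png',np.hstack([cv2.resize(im[160:255,150:245],(400,400),interpolation=2),cv2.resize(im[165:265,280:380],(400,400),interpolation=2)]))
im=cv2.imread('pics/s0.png')
cv2.imwrite('pics/s0a.png',np.hstack([cv2.resize(im[140:220,280:360],(400,400),interpolation=2),cv2.resize(im[160:260,140:240],(400,400),interpolation=2)]))
E
```

```text
boss [0.474 0.231 0.1  ] 1.1133716 [0.476 0.237 0.07 ]
bottle [0.596 0.155 0.08 ] 1.1368185 [0.599 0.157 0.064]
block [ 0.546 -0.24   0.025] 1.1884205 [ 0.548 -0.244  0.006]
red [ 0.559 -0.145  0.015] 1.1781133 [ 0.559 -0.145  0.017]
otherend [ 0.532 -0.346  0.015] 1.1730895 [ 0.531 -0.344  0.019]
funnel [0.754 0.013 0.1  ] 1.1309677 [0.757 0.013 0.093]
flask [0.582 0.46  0.1  ] 1.1222526 [0.586 0.469 0.077]
tray c [ 0.5   -0.233  0.02 ] 1.1821177 [ 0.501 -0.237  0.005]
```

View pics/t0a.png

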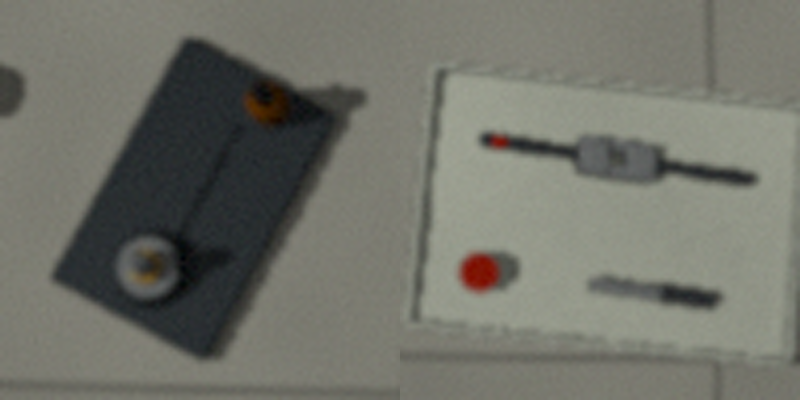

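View pics/s0a.png

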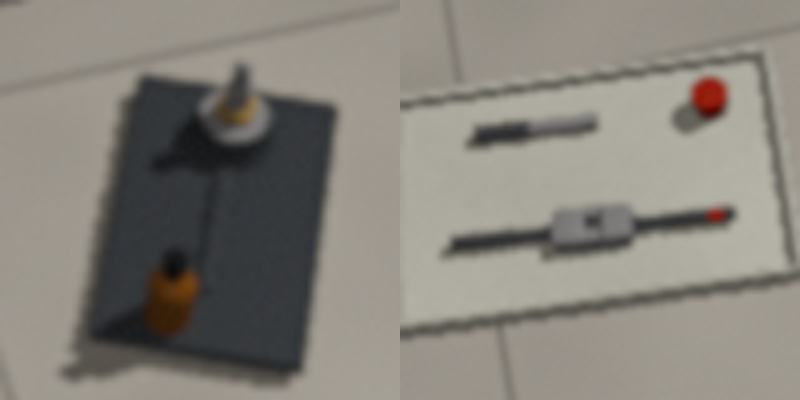

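```bash
cat >> h.py <<'E'
def Rt(yaw):
    a=np.radians(yaw);c,s=np.cos(a),np.sin(a)
    return np.array([[c,s,0],[s,-c,0],[0,0,-1.]])
def wsnap(f):
    p=np.array(robot.read_position());R=np.array(robot.read_tcp_rot())
    im,d=snap('wrist',f); V=wview(p,R); np.save(f'pics/{f}_V.npy',V); return V
E
python3 - <<'E'
from h import *
for p,y in [((.475,.235,.24),62),((.475,.235,.24),-118),((.545,-.243,.15),-98),((.475,.235,.09),62)]:
    q=robot.ik(p,Rt(y)); print(None if q is None else np.round(q,1))
robot.goto((.475,.235,.24),Rt(-118)); print(robot.read_t(),robot.read_qpos())
wsnap('w1'); 
im=cv2.imread('pics/w1.png');cv2.imwrite('pics/w1b.png',cv2.resize(im,(800,600),interpolation=2))
E
```

```text
[ 47.5   6.3 -16.3   0.  -67.3 104.5]
[ 47.5   6.3 -16.3   0.  -67.3 -75.5]
[ -5.3  16.7 -15.5   0.  -57.8  -2.7]
[ 47.5  14.6 -27.8   0.  -47.6 104.5]
1.9917 [ 4.75998295e+01  6.34708165e+00 -1.63271105e+01  2.08249766e-04
 -6.73223482e+01 -7.55189328e+01]
```

View pics/w1b.png

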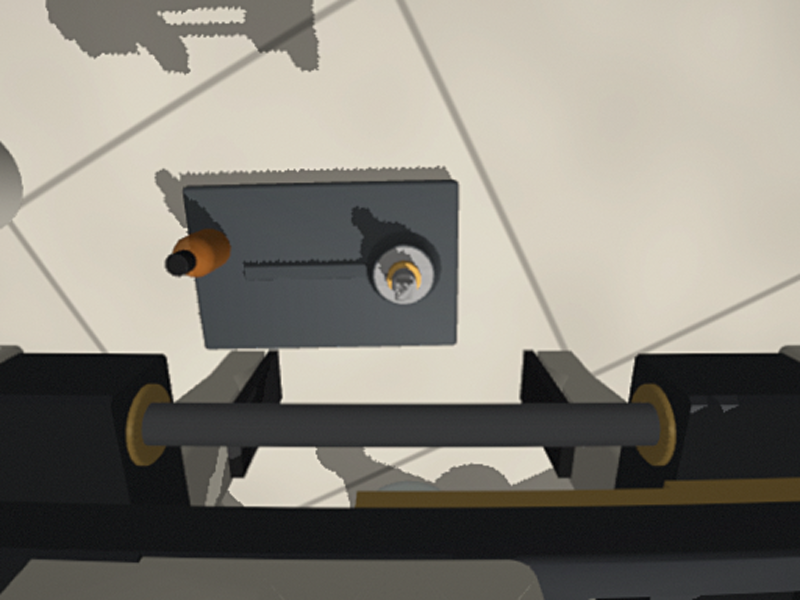

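w1 shows the plate edges nearly parallel to the image, the boss and tap at about (403,280)/800 and the bottle at (195,255). Now two closer views of the square.

Run:
```python
from h import *
ci=robot.camera_info('wrist');V=np.load('pics/w1_V.npy')
print(at_z(ci,V,403*.64,275*.64,.042),at_z(ci,V,403*.64,292*.64,.095))
# plate edge: bottom & top corners (z=.018)
c=[at_z(ci,V,u*.64,v*.64,.018) for u,v in [(207,348),(456,344),(184,186),(457,181)]]
print(np.round(c,3)); 
for a,b in((0,1),(2,3)):
    e=c[a]-c[b];print(np.degrees(np.arctan2(e[1],e[0])),np.linalg.norm(e))
B=np.array([.475,.235])
for i,y in enumerate((-118,-28)):
    x=Rt(y)[:2,0]; p=np.r_[B-0.045*x,.155]
    robot.goto(p,Rt(y)); wsnap(f'w2{i}')
    im=cv2.imread(f'pics/w2{i}.png');cv2.imwrite(f'pics/w2{i}b.png',cv2.resize(im,(800,600),interpolation=2))
print(robot.read_t(),robot.read_qpos())
```

```text
[0.47945137 0.24713793 0.042     ] [0.47895117 0.24563704 0.095     ]
[[0.662 0.231 0.018]
 [0.47  0.328 0.018]
 [0.601 0.108 0.018]
 [0.41  0.205 0.018]]
-26.786820637861407 0.21518579452368436
-27.025021064511733 0.21435163399608212
3.95 [ 5.27821092e+01  8.00944548e+00 -2.62378724e+01  4.73518328e-03
 -5.56850961e+01  9.14779576e+00]
```

View pics/w20b.png

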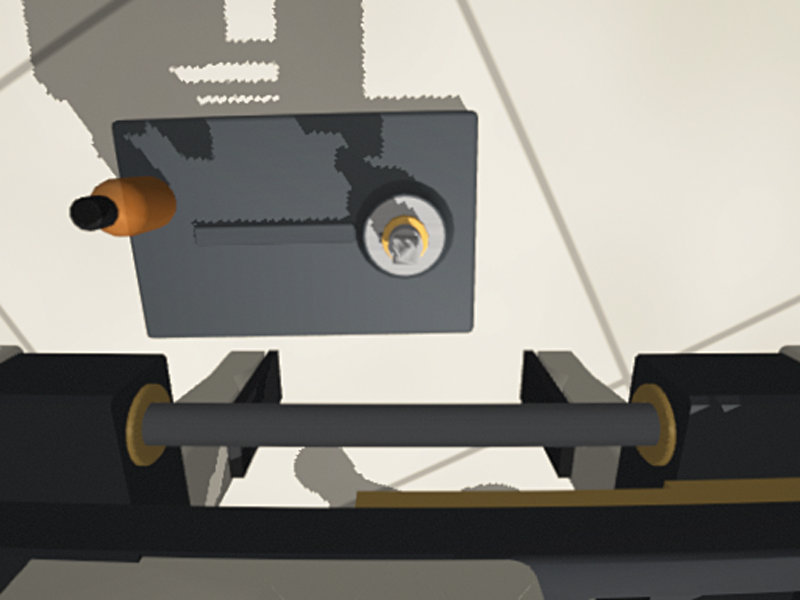

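View pics/w21b.png

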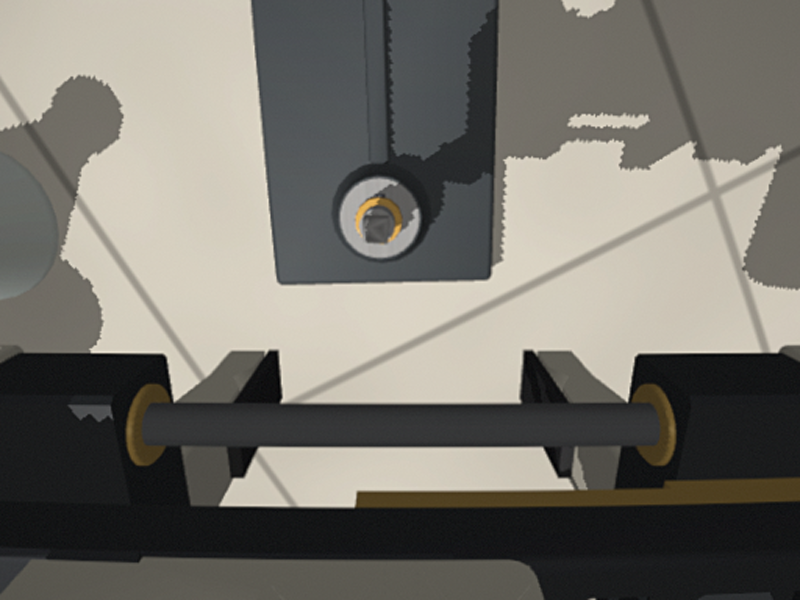

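Both views show the tap clearly, at about (404,245) and (378,225) of 800. Now to enlarge the squares.

Run:
```python
from h import *
a=cv2.imread('pics/w20.png');b=cv2.imread('pics/w21.png')
# 60px windows x6.67... use 50px ->400
A=cv2.resize(a[125:175,233:283],(400,400),interpolation=cv2.INTER_CUBIC);B=cv2.resize(b[115:165,216:266],(400,400),interpolation=cv2.INTER_CUBIC)
cv2.imwrite('pics/w2c.png',np.hstack([A,B]))
```

```text
(no output)
```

View pics/w2c.png

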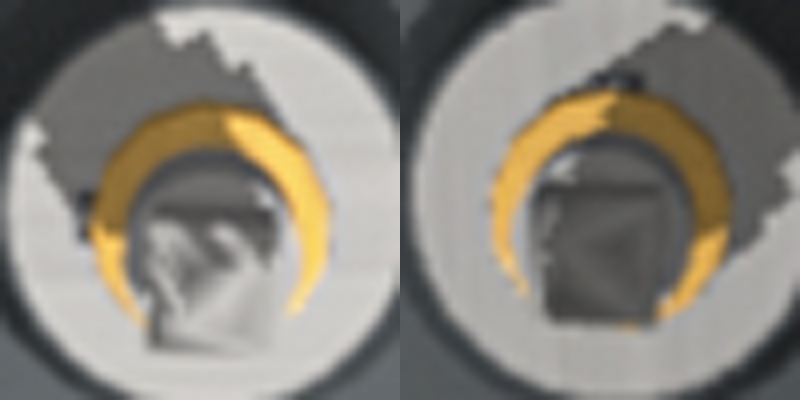

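```bash
cat > ov.py <<'E'
from h import *
import sys
ci=robot.camera_info('wrist')
V0=np.load('pics/w20_V.npy');V1=np.load('pics/w21_V.npy')
print(tri([(ci,V0,259.9,161.2),(ci,V1,242.5,146.5)]))
def ov(C,yaw,out):
    P=[]
    for f,V,(r,c) in(('w20',V0,(125,233)),('w21',V1,(115,216))):
        im=cv2.resize(cv2.imread(f'pics/{f}.png')[r:r+50,c:c+50],(400,400),interpolation=cv2.INTER_CUBIC)
        pr=lambda p:tuple(int(t) for t in ((proj(ci,V,p)-[c,r]+.5)*8-.5).round())
        a=np.radians(yaw)
        for h,z in((6,.088),(2.5,.095),(6,.074)):
            q=[pr((C[0]+.001*(h*i*np.cos(a)-h*j*np.sin(a)),C[1]+.001*(h*i*np.sin(a)+h*j*np.cos(a)),z)) for i,j in((1,1),(1,-1),(-1,-1),(-1,1))]
            cv2.polylines(im,[np.array(q)],True,(0,255,0) if h==6 else (255,0,255),1)
        for R,z in((.024,.042),(.013,.054)):
            q=[pr((C[0]+R*np.cos(t),C[1]+R*np.sin(t),z)) for t in np.linspace(0,6.28,60)]
            cv2.polylines(im,[np.array(q)],True,(0,0,255),1)
        P.append(im)
    cv2.imwrite(out,np.hstack(P))
ov([float(sys.argv[1]),float(sys.argv[2])],float(sys.argv[3]),sys.argv[4])
E
python3 ov.py .4785 .2455 -27 pics/o1.png
```

```text
(array([0.47903319, 0.24561514, 0.09339456]), [np.float64(0.0012571732053852107), np.float64(0.0012571732053851632)])
```

View pics/o1.png

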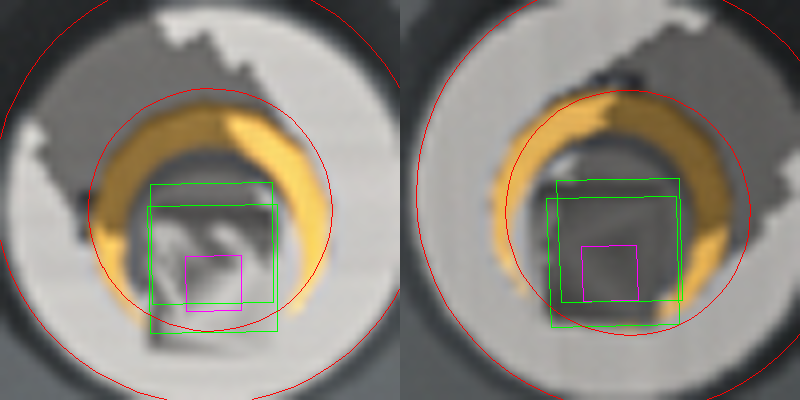

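```bash
python3 ov.py .4793 .2470 -27 pics/o2.png;python3 ov.py .4793 .2470 -22 pics/o3.png; python3 -c "
import cv2,numpy as np
a=cv2.imread('pics/o2.png')[130:380];b=cv2.imread('pics/o3.png')[130:380];cv2.imwrite('pics/o4.png',np.vstack([a,b]))"
```

```text
(array([0.47903319, 0.24561514, 0.09339456]), [np.float64(0.0012571732053852107), np.float64(0.0012571732053851632)])
(array([0.47903319, 0.24561514, 0.09339456]), [np.float64(0.0012571732053852107), np.float64(0.0012571732053851632)])
```

View pics/o4.png

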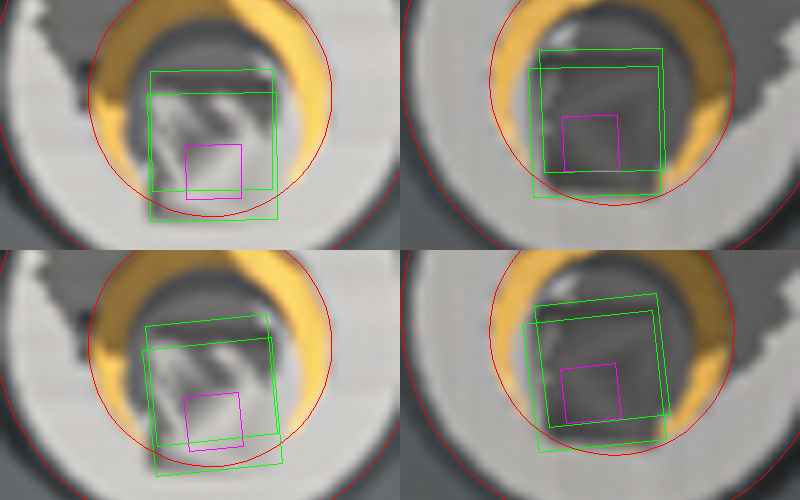

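Tap: centre about (0.479, 0.2464), square yaw about -26° (mod 90), consistent with the stand's yaw of -27°. Now the wrench, from two wrist views.

Run:
```python
from h import *
B=np.array([.546,-.242])
for i,y in enumerate((-8,-98)):
    x=Rt(y)[:2,0]; p=np.r_[B-0.03*x,.13]
    robot.goto(p,Rt(y)); wsnap(f'w3{i}')
    im=cv2.imread(f'pics/w3{i}.png');cv2.imwrite(f'pics/w3{i}b.png',cv2.resize(im,(800,600),interpolation=2))
print(robot.read_t(),robot.read_qpos())
```

```text
7.3083 [-2.10642707e+00  1.71648600e+01 -1.77756553e+01 -4.08597128e-04
 -5.50570673e+01 -5.83061101e+00]
```

View pics/w30b.png

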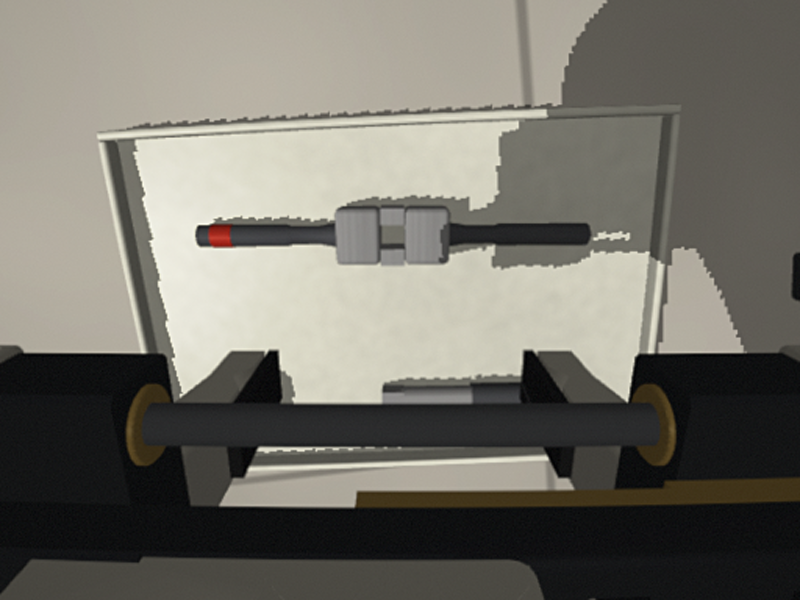

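View pics/w31b.png

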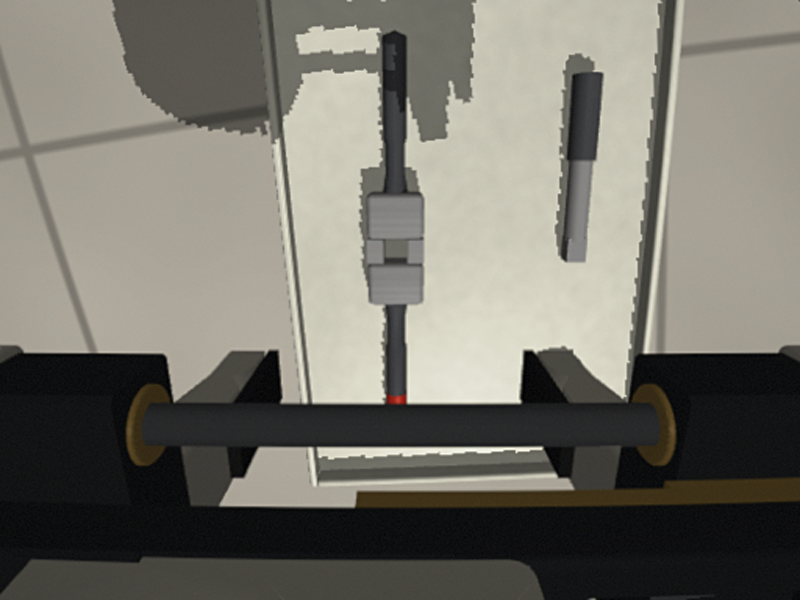

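Run:
```python
from h import *
ci=robot.camera_info('wrist');V0=np.load('pics/w30_V.npy');V1=np.load('pics/w31_V.npy');k=.64
print('block',tri([(ci,V0,392.5*k,235*k),(ci,V1,396*k,248*k)]))
tl=at_z(ci,V0,197*k,235*k,.015);tr=at_z(ci,V0,590*k,233.5*k,.015);t1=at_z(ci,V1,395*k,33*k,.015)
print('tips',tl,tr,t1,(tl+tr)/2)
e=tl-tr;print(np.degrees(np.arctan2(e[1],e[0])),np.linalg.norm(e))
print('z25 centres',at_z(ci,V0,392.5*k,235*k,.025),at_z(ci,V1,396*k,248*k,.025))
a=at_z(ci,V1,388*k,405*k,.015)
a=at_z(ci,V1,396*k,395*k,.02)-at_z(ci,V1,395*k,35*k,.02);print(np.degrees(np.arctan2(a[1],a[0])))
# tray corners top z=.018
for V,u,v in((V0,99,134),(V0,680,107),(V1,316,485)):print('tray',at_z(ci,V,u*k,v*k,.018))
A=cv2.imread('pics/w30.png')[120:180,205:300];B=cv2.imread('pics/w31.png')[115:205,220:285]
cv2.imwrite('pics/w3c.png',np.hstack([cv2.resize(A,(475,300),interpolation=2),cv2.resize(B,(217,300),interpolation=2)]))
```

```text
block (array([ 0.5500364 , -0.23741034,  0.01630617]), [np.float64(0.00020638087613276151), np.float64(0.00020638087613291962)])
tips [ 0.56586435 -0.12513511  0.015     ] [ 0.53527744 -0.3510291   0.015     ] [ 0.53468413 -0.34945092  0.015     ] [ 0.5505709  -0.23808211  0.015     ]
82.28882919454699 0.2279553771290058
z25 centres [ 0.55152628 -0.23790221  0.025     ] [ 0.54960543 -0.23885524  0.025     ]
82.13879138539495
tray [ 0.62835574 -0.08623031  0.018     ]
tray [ 0.59841852 -0.40122067  0.018     ]
tray [ 0.62590968 -0.08476948  0.018     ]
```

View pics/w3c.png

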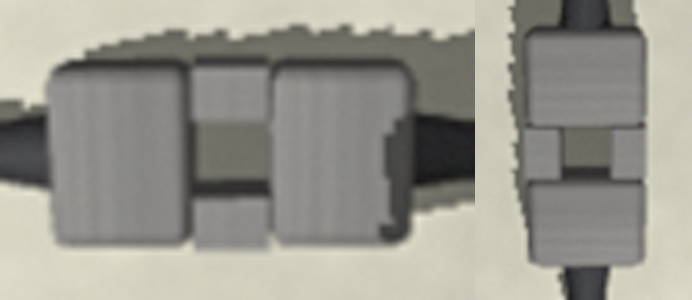

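Wrench measured at (0.5505, -0.2382), yaw 82.2°, height consistent with lying flat. I'm grasping with a reduced opening to clear the tray wall.

Run:
```python
from h import *
R=Rt(-97.8)
robot.move_gripper(.62)
robot.goto((.5505,-.2382,.07),R); 
f0=np.array(robot.read_force())
robot.servo_line((.5505,-.2382,.0075),R,.06)
print(robot.read_t(),robot.read_position(),f0.round(2),np.round(robot.read_force(),2))
robot.move_gripper(0.0)
print(robot.read_t(),robot.read_position(),robot.read_grip_width(),np.round(robot.read_force(),2),np.round(robot.read_ft_torque(),2))
robot.servo_line((.5505,-.2382,.06),R,.06)
wsnap('w4');print(robot.read_t(),robot.read_grip_width(),np.round(robot.read_force(),2),np.round(robot.read_ft_torque(),2))
```

```text
9.6333 [ 0.55084084 -0.23827128  0.00788848] [ 0.24 -0.3   1.21] [0.14 0.6  0.32]
10.1417 [ 0.55038916 -0.23818761  0.00766437] 0.36257558411716984 [-1.6   0.73  2.41] [ 0.33  0.37 -0.04]
11.2167 0.35847780905839344 [ 0.3   0.73 -3.42] [ 0.09 -0.03 -0.02]
```

View pics/w4.png

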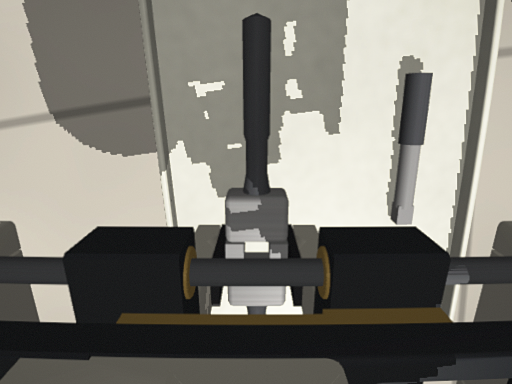

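The wrench is held straight: it weighs 3.4 N and the grip is 32 mm wide. Hole at about (257,247). Checking its offset along the tool's x axis.

Run:
```python
from h import *
ci=robot.camera_info('wrist');V=np.load('pics/w4_V.npy')
p=np.array(robot.read_position());R=np.array(robot.read_tcp_rot())
for n,u,v,z in [('near',257,303,.0775),('far',257,191,.0775),('slot far',257,241,.0775),('slot near',257,263,.0775),('tip',257,17,.0675)]:
    print(n,(R.T@(at_z(ci,V,u,v,z)-p)*1000).round(1))
im=cv2.imread('pics/w4.png')[180:310,200:315];cv2.imwrite('pics/w4c.png',cv2.resize(im,(530,600),interpolation=2))
```

```text
near [-29.3  -0.2 -18. ]
far [ 34.1  -0.3 -18. ]
slot far [  7.7  -0.3 -18. ]
slot near [ -4.8  -0.2 -18. ]
tip [112.   -0.4  -8. ]
```

View pics/w4c.png

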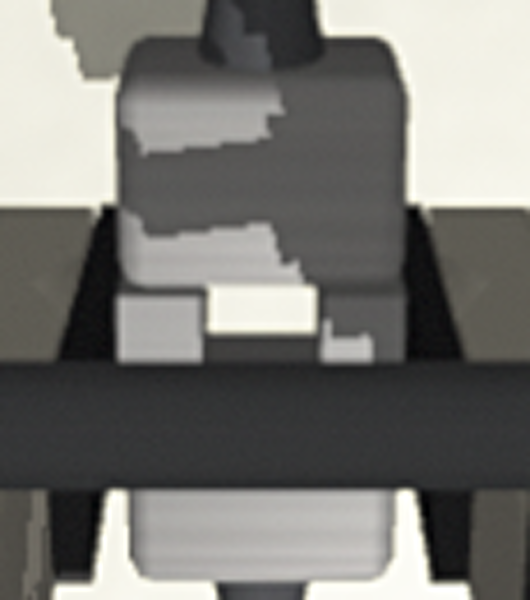

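```bash
cat >> h.py <<'E'
C=np.array([.4793,.2470])
def st(tag=''):
    print(tag,round(robot.read_t(),2),(np.array(robot.read_position())*1000).round(1),'F',np.round(robot.read_force(),1),'T',np.round(robot.read_ft_torque(),2),flush=True)
E
python3 - <<'E'
from h import *
R=Rt(64)
robot.servo_line((.5505,-.2382,.17),None,.15)
q=robot.ik((C[0],C[1],.17),R);print(np.round(q,1))
assert 80<q[5]<130
robot.goto((C[0],C[1],.17),R);st('above')
robot.servo_line((C[0],C[1],.11),R,.1);robot.dwell(.2);st('110')
snap('scene','s5');im,d=snap('wrist','w5')
im=cv2.imread('pics/s5.png');cv2.imwrite('pics/s5c.png',cv2.resize(im[110:220,270:380],(600,600),interpolation=2))
E
```

```text
[ 48.1  10.4 -21.1   0.  -58.5 105.9]
above 13.88 [479.5 246.5 169.8] F [-0.4  0.3 -2.9] T [-0.15 -0.08  0.03]
110 14.83 [479.6 247.3 110.7] F [-0.9 -1.1 -2.9] T [-0.04 -0.09 -0.04]
```

View pics/s5c.png

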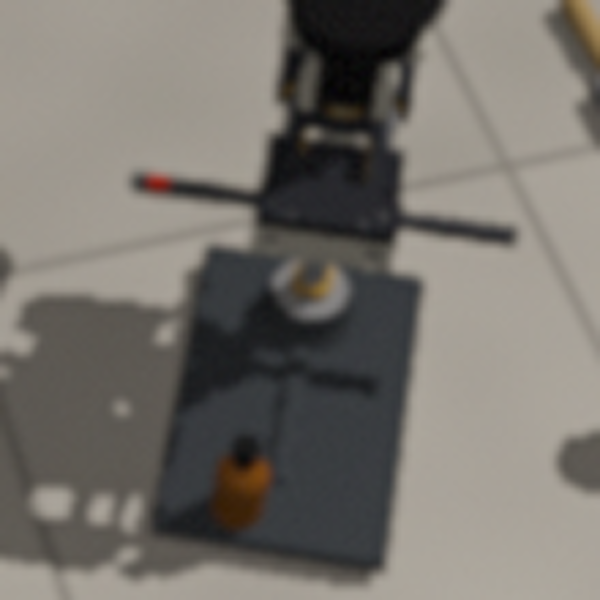

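View pics/w5.png

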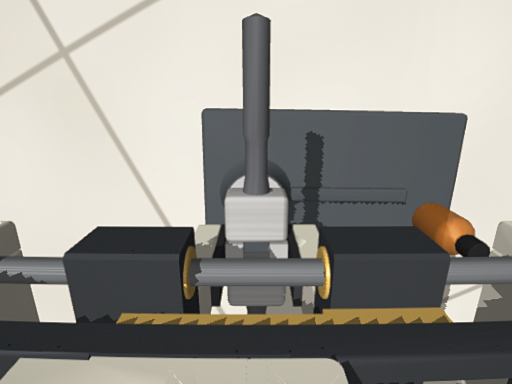

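The wrench is above the boss, its arms across the stand as intended. Now descending with force checks.

Run:
```python
from h import *
R=Rt(64)
for z in (.1,.096,.093,.090,.087,.084,.081,.079,.0775):
    robot.servo_line((C[0],C[1],z),R,.04);st(z)
    F=np.array(robot.read_force())
    if F[2]>10 or np.linalg.norm(F[:2])>20: print('stop');break
```

```text
0.1 15.33 [479.1 246.8  99.5] F [-1.5  0.2 -3.6] T [-0.04 -0.09  0.  ]
0.096 15.58 [479.2 246.8  95.7] F [-0.1  0.4 -2.7] T [-0.1  -0.06 -0.04]
0.093 15.83 [479.2 246.9  92.8] F [-0.7 -0.1 -3.1] T [-0.05 -0.13 -0.  ]
0.09 16.08 [479.4 247.2  89.9] F [-0.3  1.4 -3.2] T [ 0.45 -0.12 -0.04]
0.087 16.33 [479.4 247.3  86.8] F [-0.1  3.  -5.3] T [ 0.85 -0.19 -0.07]
0.084 16.58 [479.4 247.2  83.8] F [-0.2  2.9 -5.7] T [ 1.15 -0.13 -0.07]
0.081 16.83 [479.3 247.3  80.8] F [-1.   4.2 -4.7] T [ 1.53 -0.02 -0.01]
0.079 17.08 [479.4 247.3  79. ] F [-0.8  5.5 -3.7] T [ 1.77  0.29 -0.07]
0.0775 17.33 [479.4 247.3  77.6] F [-2.3  4.2 -1.5] T [ 1.75  0.47 -0.07]
```

Run:
```python
from h import *
R=Rt(64)
for dx,dy in((0,.001),(0,.002),(.0005,.002)):
    robot.servo_line((C[0]+dx,C[1]+dy,.0775),R,.02);robot.dwell(.1);st((dx,dy))
```

```text
(0, 0.001) 17.68 [479.2 247.6  77.4] F [ 0.2  0.8 -2.9] T [ 0.35 -0.25  0.04]
(0, 0.002) 18.03 [479.1 248.6  77.3] F [-0.6 -0.3 -3.2] T [-0.2  -0.05 -0.04]
(0.0005, 0.002) 18.38 [479.5 248.6  77.3] F [-0.8 -1.  -3.3] T [-0.67  0.38  0.01]
```

```bash
sed -i 's/^C=.*/C=np.array([.4793,.2486])/' h.py
python3 - <<'E'
from h import *
R=Rt(64)
for z in(.0768,.076,.0755,.075):
    robot.servo_line((C[0],C[1],z),R,.02);robot.dwell(.1);st(z)
    if robot.read_force()[2]>2: break
snap('scene','s6')
im=cv2.imread('pics/s6.png');cv2.imwrite('pics/s6c.png',cv2.resize(im[110:220,270:380],(600,600),interpolation=2))
E
```

```text
0.0768 18.73 [479.3 248.6  76.8] F [-0.5 -1.2 -3.5] T [-0.48  0.02 -0.06]
0.076 19.08 [479.4 248.6  76.5] F [-2.8 -1.6  5.7] T [-0.85  1.1  -0.01]
```

View pics/s6c.png

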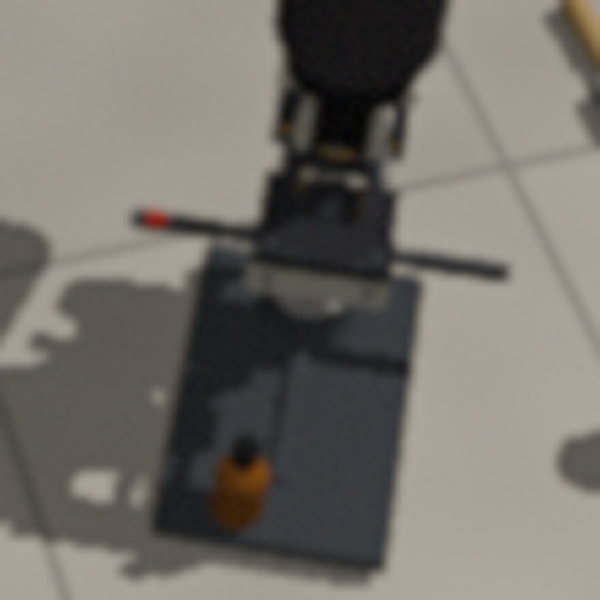

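Seated: contact at TCP z=76.5 mm, as expected for a shoulder at 74 mm. Now the first forward half turn in steps, re-centring on the measured moments.

```bash
cat >> h.py <<'E'
import json,os
Y0=64.
def turn(th0,th1,step=30,off=0,z0=.0767,adapt=True,quiet=False):
    """wrench total angle (cw deg) th0->th1; off=180 after regrasp"""
    c=np.array(json.load(open('c.json'))) if os.path.exists('c.json') else C.copy()
    n=int(np.ceil(abs(th1-th0)/step))
    for th in np.linspace(th0,th1,n+1)[1:]:
        z=z0-.002*min(max(th,0),360)/360
        q=robot.ik((c[0],c[1],z),Rt(Y0-th+off))
        q0=np.array(robot.read_qpos()); assert q is not None and np.abs(np.array(q)-q0).max()<step+15,(q,q0)
        robot.movej(q)
        T=np.array(robot.read_ft_torque());F=np.array(robot.read_force())
        if not quiet: print(round(th),round(robot.read_t(),2),(np.array(robot.read_position())*1000).round(1),'F',F.round(1),'T',T.round(2),(c*1e3).round(2),flush=True)
        if np.linalg.norm(F)>40: print('FORCE');break
        if adapt:
            d=np.array([-T[1],T[0]])*.00025; d*=min(1,.0005/(np.linalg.norm(d)+1e-9)); c=c+d
    json.dump(list(c),open('c.json','w')); robot.dwell(.3)
E
python3 - <<'E'
from h import *
turn(0,60)
E
```

```text
30 19.7 [479.4 248.1  76.5] F [ 1.1 -5.4  0.5] T [-2.03 -0.51  0.01] [479.3 248.6]
60 20.27 [479.6 247.7  76.3] F [ 1.1 -5.6  0.5] T [-2.04 -0.55  0.01] [479.42 248.12]
```

```bash
sed -i 's/\*\.00025; d\*=min(1,\.0005/*.0004; d*=min(1,.0008/' h.py
python3 - <<'E'
from h import *
turn(60,185)
st('end');snap('scene','s7')
im=cv2.imread('pics/s7.png');cv2.imwrite('pics/s7c.png',cv2.resize(im[110:220,270:380],(600,600),interpolation=2))
E
```

```text
85 21.07 [479.5 247.3  76.2] F [ 0.7 -5.7  1. ] T [-1.98 -0.24  0.08] [479.55 247.63]
110 21.57 [479.4 246.9  76. ] F [-2.6 -3.7  1.2] T [-1.15  0.63  0.05] [479.65 246.84]
135 22.07 [479.2 246.5  75.9] F [-3.4 -1.3  1.3] T [-0.54  1.28 -0.  ] [479.4  246.38]
160 22.57 [478.8 246.4  75.7] F [-3.3 -0.7  0.5] T [-0.04  1.34  0.02] [478.89 246.16]
185 23.07 [478.4 246.5  75.7] F [-3.   1.6 -0.6] T [ 0.45  1.16 -0.03] [478.35 246.15]
end 23.37 [478.4 246.5  75.7] F [-3.9  1.2 -1.6] T [0.97 1.31 0.  ]
```

View pics/s7c.png

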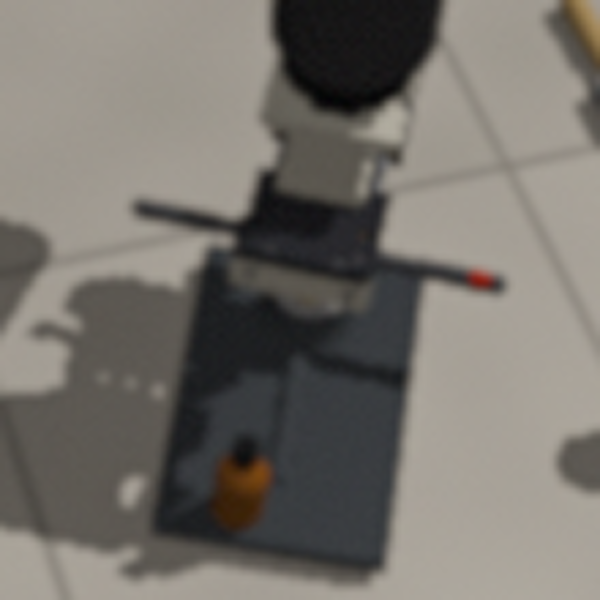

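Wrench visibly turned half a turn, with the red band now on the right at (480,280). The centre shift shows the wrench sits about 1.2 mm off along the tool's x axis, so I'll feed that forward. Now back a quarter turn, then forward.

```bash
python3 - <<'E'
s=open('h.py').read()
s=s.replace("q=robot.ik((c[0],c[1],z),Rt(Y0-th+off))","cc=c+RO*Rt(Y0-th+off)[:2,0]; q=robot.ik((cc[0],cc[1],z),Rt(Y0-th+off))")
s=s.replace("Y0=64.","Y0=64.;RO=.0012").replace("*.0004;","*.0003;").replace(".0008/(",".0005/(")
open('h.py','w').write(s)
E
echo '[0.4786,0.2473]'>c.json
python3 - <<'E'
from h import *
turn(185,84)
st('back1')
turn(84,180)
E
```

```text
160 23.92 [478.7 246.3  75.8] F [-1.1  1.9 -2.8] T [ 1.02  0.61 -0.02] [478.6 247.3]
134 24.42 [479.  246.4  75.9] F [-0.2  0.8 -4.1] T [ 0.47  0.03 -0.05] [478.42 247.61]
109 24.92 [479.3 246.7  76.1] F [ 0.1 -1.6 -4.2] T [-0.11 -0.13 -0.02] [478.41 247.75]
84 25.42 [479.5 247.1  76.2] F [ 0.7 -1.1 -2.9] T [-0.35 -0.07  0.03] [478.45 247.72]
back1 25.72 [479.5 247.1  76.2] F [ 0.7 -1.9 -4.1] T [-0.68 -0.22 -0.04]
108 26.2 [479.3 246.7  76.1] F [ 0.9 -1.3 -2.3] T [-0.42 -0.11  0.02] [478.47 247.61]
132 26.68 [479.  246.5  76. ] F [ 0.6  0.1 -3.4] T [-0.16 -0.09  0.05] [478.5  247.48]
156 27.17 [478.6 246.4  75.9] F [ 0.6 -0.2 -3.7] T [ 0.07 -0.25  0.05] [478.53 247.43]
180 27.65 [478.2 246.5  75.8] F [ 1.5 -0.4 -3.6] T [ 0.05 -0.52  0.04] [478.61 247.46]
```

Forces are low now, and the sign of Tz flips with the turning direction. Continuing.

Run:
```python
from h import *
turn(180,266)
st('fwd2');snap('scene','s8')
turn(266,170)
st('back2');
im=cv2.imread('pics/s8.png');cv2.imwrite('pics/s8c.png',cv2.resize(im[110:220,270:380],(600,600),interpolation=2))
```

```text
209 28.5 [477.9 246.8  75.6] F [ 1.6 -0.7 -3.7] T [ 0.12 -0.69  0.05] [478.76 247.47]
237 29.05 [477.7 247.3  75.4] F [ 0.6 -0.6 -2.7] T [-0.09 -0.54  0.11] [478.97 247.51]
266 29.6 [477.8 247.7  75.2] F [ 0.1 -0.4 -0.6] T [-0.33 -0.12  0.03] [479.13 247.48]
fwd2 29.9 [477.9 247.8  75.2] F [-0.3 -1.2  0.3] T [-0.52  0.08  0.09]
242 30.43 [477.8 247.4  75.2] F [-0.4 -0.8 -1.8] T [-0.18  0.25 -0.02] [479.17 247.38]
218 30.92 [477.9 246.9  75.4] F [-1.5  1.  -2.5] T [ 0.34  0.32 -0.07] [479.09 247.33]
194 31.4 [478.2 246.6  75.5] F [-0.6  1.6 -3.7] T [ 0.56  0.42 -0.02] [478.99 247.43]
170 31.88 [478.5 246.4  75.7] F [-1.  -0.4 -3.4] T [ 0.37  0.34 -0.05] [478.87 247.6 ]
back2 32.18 [478.5 246.4  75.7] F [-0.8  2.3 -4.1] T [ 0.45  0.33 -0.11]
```

View pics/s8c.png

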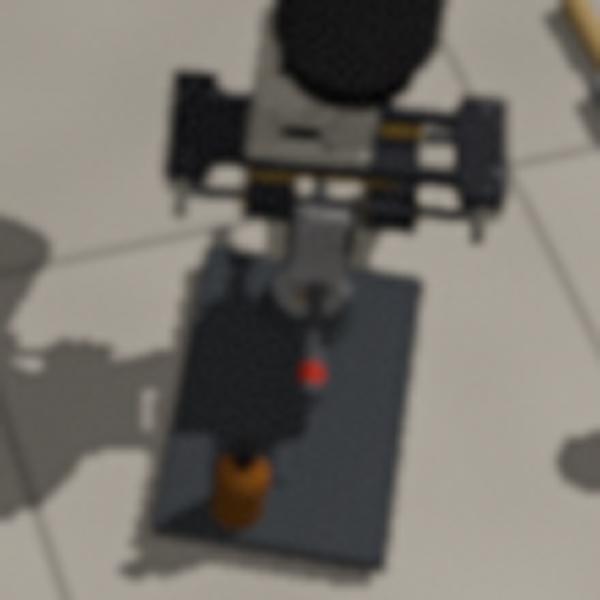

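The wrench follows, its arm now along the stand with the red band at (313,372). Regrasp: release, raise, take a look, turn 180°, grip again.

Run:
```python
from h import *
p=np.array(robot.read_position())
robot.servo_line((p[0],p[1],.0755),None,.02)
robot.move_gripper(.62);st('open')
robot.servo_line((p[0],p[1],.118),None,.12)
A=(.4788,.2475)
q=np.array(robot.ik((*A,.118),Rt(64-170)));q[5]+=180 if q[5]<0 else -180;print(q.round(1))
robot.movej(q);st('up')
wsnap('w9');snap('scene','s9')
im=cv2.imread('pics/w9.png');cv2.imwrite('pics/w9b.png',cv2.resize(im,(800,600),interpolation=2))
```

```text
open 33.07 [478.6 246.5  75.5] F [-0.4  0.1 -0.5] T [ 0.12 -0.05 -0.02]
[ 48.2  13.5 -24.9   0.  -51.6 115.8]
up 36.22 [478.8 247.5 117.9] F [-0.2  0.5 -0.9] T [-0.07 -0.03 -0.01]
```

View pics/w9b.png

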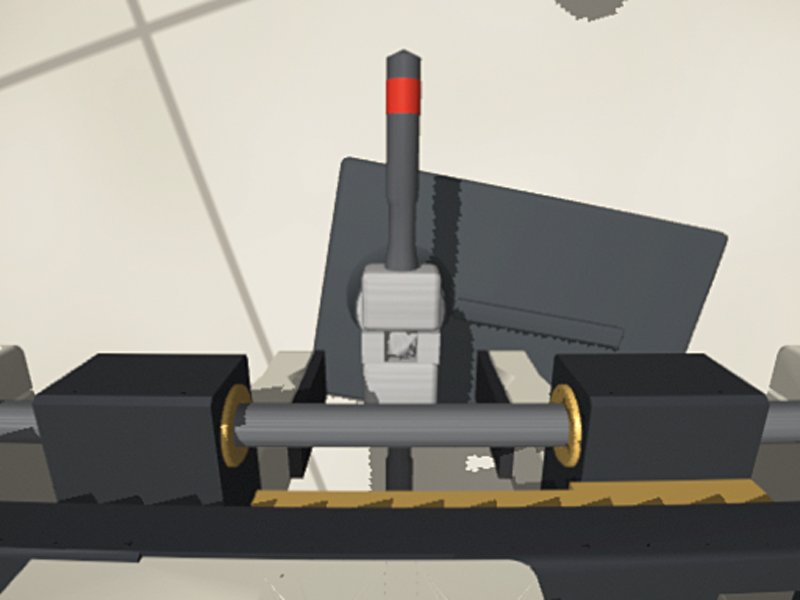

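The wrench sits level on the square, with the tap visible in the hole at (402,345), and is aligned with the jaws. Regripping, then the final forward run.

```bash
echo '[0.4788,0.2475]'>c.json; sed -i 's/RO=.0012/RO=0./' h.py
python3 - <<'E'
from h import *
R=Rt(64-170+180)
robot.servo_line((.4788,.2475,.0757),R,.1);st('down')
robot.move_gripper(0.);st('grip');print(robot.read_grip_width())
turn(170,355,off=180)
st('355')
E
```

```text
down 36.89 [479.  247.6  75.8] F [-0.6 -0.3  0.9] T [ 0.01 -0.12  0.04]
grip 37.4 [478.9 247.7  76.1] F [-2.5  0.   3.6] T [ 0.07  0.52 -0.04]
0.36257650278793135
196 37.92 [479.  247.6  76. ] F [-0.8 -0.3  5.6] T [-0.32  0.39 -0.08] [478.8 247.5]
223 38.43 [479.1 247.5  75.9] F [-0.5 -0.1  5.4] T [-0.38  0.04  0.01] [478.68 247.4 ]
249 38.95 [479.1 247.3  75.7] F [ 0.4 -2.3  4.2] T [-0.46  0.08  0.01] [478.67 247.29]
276 39.47 [479.  247.1  75.6] F [ 0.1 -1.6  4.6] T [-0.37  0.1   0.01] [478.64 247.15]
302 39.98 [478.9 247.   75.4] F [-0.1 -1.7  4.6] T [-0.35  0.28 -0.11] [478.61 247.04]
329 40.5 [478.7 247.   75.3] F [-0.2 -0.4  5.7] T [-0.21  0.4   0.03] [478.53 246.93]
355 41.02 [478.6 247.   75.1] F [-1.  -0.6  6.3] T [-0.07  0.59 -0.  ] [478.41 246.87]
355 41.32 [478.6 247.   75.1] F [-2.4 -0.4  5.9] T [-0.01  0.53 -0.01]
```

Run:
```python
from h import *
c=json.load(open('c.json'))
for th in (359,362,365,368,371,374,377,380):
    robot.movej(robot.ik((c[0],c[1],.0749),Rt(Y0-th+180)));robot.dwell(.15)
    Tz=[robot.read_ft_torque()[2] for _ in range(3)];print(th,np.round(Tz,2));st()
    if np.mean(Tz)>.5: break
```

```text
359 [0.05 0.05 0.05]
 41.72 [478.5 247.   75.1] F [ 0.4 -1.3  4.8] T [-0.04 -0.14  0.05]
362 [0.07 0.07 0.07]
 42.12 [478.5 247.   75.1] F [-0.1 -0.2  5.1] T [ 0.01 -0.12  0.07]
365 [0.08 0.08 0.08]
 42.52 [478.5 247.   75.1] F [0.7 0.4 5.4] T [ 0.01 -0.12  0.08]
368 [0.11 0.11 0.11]
 42.92 [478.5 247.   75.1] F [ 0.6 -0.8  5.4] T [ 0.1  -0.09  0.11]
371 [0.03 0.03 0.03]
 43.32 [478.4 247.1  75.1] F [-0.7 -0.3  4.7] T [ 0.05 -0.09  0.03]
374 [0.23 0.23 0.23]
 43.72 [478.4 247.   75. ] F [0.6 0.5 4.8] T [ 0.15 -0.09  0.23]
377 [0.35 0.35 0.35]
 44.12 [478.4 247.   75.1] F [-0.9 -0.   5.4] T [ 0.17 -0.06  0.35]
380 [0.51 0.51 0.51]
 44.52 [478.5 247.1  75.1] F [0.1 0.2 5.6] T [ 0.21 -0.05  0.51]
```

Torque rose steadily to 0.5 N m at the stop, so the collar is seated. Backing off to mid-play, lifting straight, and returning to the tray.

Run:
```python
from h import *
robot.dwell(.2)
c=json.load(open('c.json'))
robot.movej(robot.ik((c[0],c[1],.0751),Rt(Y0-372+180)));st('mid')
for z in(.08,.086,.092,.098):
    robot.servo_line((c[0],c[1],z),None,.05);st(z)
robot.servo_line((c[0],c[1],.18),None,.15)
wsnap('w10')
R=Rt(-97.8)
q=robot.ik((.5505,-.2382,.17),R);print(np.round(q,1))
robot.goto((.5505,-.2382,.17),R)
robot.servo_line((.5505,-.2382,.03),R,.12);robot.dwell(.2);st('pre')
snap('scene','s10');wsnap('w11')
```

```text
mid 44.98 [478.4 247.   75.1] F [1.1 0.9 5.4] T [ 0.33 -0.34  0.17]
0.08 45.23 [478.3 246.9  79.7] F [ 3.1  1.5 -1.7] T [ 0.66 -1.14  0.03]
0.086 45.49 [478.2 246.9  86.1] F [ 1.3  1.8 -0.8] T [ 0.62 -0.8  -0.01]
0.092 45.76 [477.4 246.2  91.7] F [-1.3 -0.3 -3.1] T [ 0.12 -0.07 -0.05]
0.098 46.02 [478.2 246.8  98.3] F [-0.4  0.2 -3.1] T [ 0.07 -0.09 -0.05]
[ -4.7  16.  -13.7   0.  -60.4  -3.1]
pre 50.08 [ 550.9 -238.2   30.7] F [-0.2 -0.6 -3.8] T [ 0.11 -0.1   0.01]
```

View pics/w11.png

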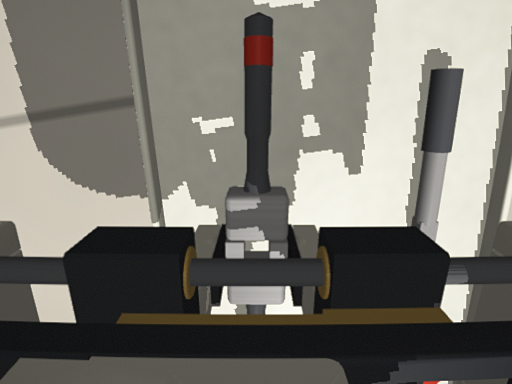

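View pics/s10.png

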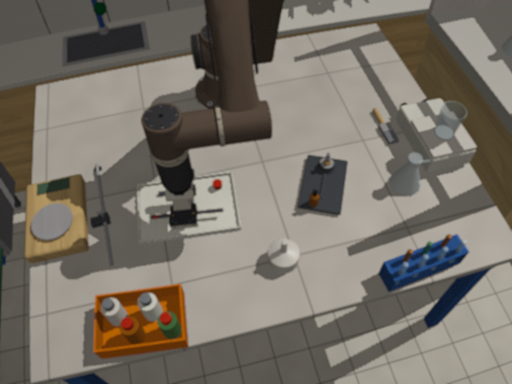

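The wrench hangs straight over its old spot in the tray (block at (257,245) in the wrist view), and the other things are in place. Lowering.

Run:
```python
from h import *
R=Rt(-97.8)
for z in(.015,.0105,.009,.0083,.0077,.0071,.0065):
    robot.servo_line((.5505,-.2382,z),R,.04);robot.dwell(.05);st(z)
    if robot.read_force()[2]>0: break
robot.move_gripper(.5);robot.dwell(.1);st('open')
robot.servo_line((.5505,-.2382,.13),R,.12)
x=R[:2,0];wsnap('w12');snap('scene','s12');st()
im=cv2.imread('pics/w12.png');cv2.imwrite('pics/w12b.png',cv2.resize(im,(800,600),interpolation=2))
```

```text
0.015 50.75 [ 550.6 -238.2   14.9] F [ 1.   0.6 -2.6] T [ 0.11 -0.08 -0.04]
0.0105 51.06 [ 550.4 -238.2   10.4] F [-0.7  0.1 -3.2] T [ 0.11 -0.06  0.03]
0.009 51.36 [ 550.5 -238.2    9. ] F [-0.2  0.1 -3.4] T [ 0.08 -0.08 -0.02]
0.0083 51.66 [ 550.5 -238.2    8.3] F [-0.4 -0.6 -3.7] T [ 0.04 -0.06 -0.04]
0.0077 51.96 [ 550.5 -238.2    8.2] F [-3.7  2.3  4.8] T [ 0.74  1.02 -0.08]
open 52.55 [ 550.5 -238.2    7.6] F [-0.1 -1.1  0.3] T [ 0.12 -0.06 -0.02]
 53.82 [ 550.  -238.1  129. ] F [-0.2 -0.2 -0.9] T [ 0.14 -0.1   0.05]
```

View pics/w12b.png

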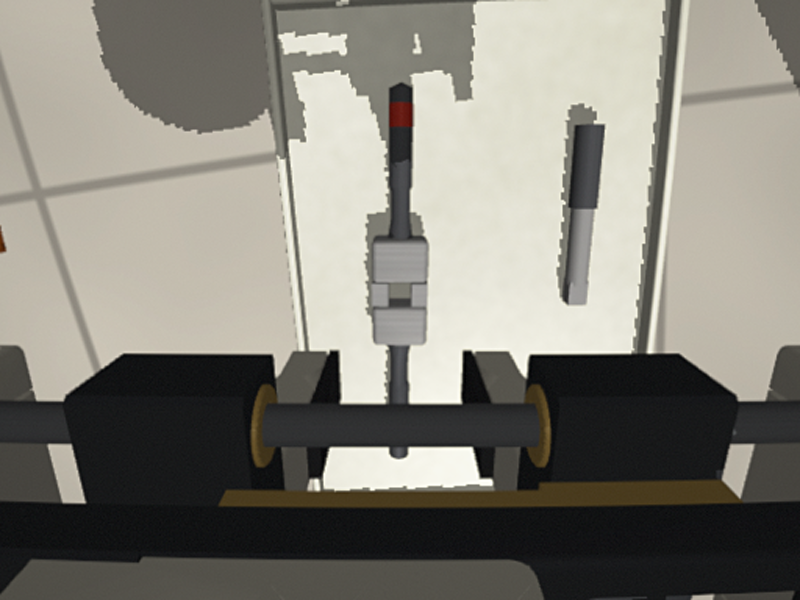

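The wrench lies flat in the tray, block at (400,290). A quick look at the tap from the earlier viewpoint before handing in.

Run:
```python
from h import *
x=Rt(-118)[:2,0]
robot.goto(np.r_[np.array([.475,.235])-0.045*x,.155],Rt(-118)); wsnap('w13');snap('scene','s13');print(robot.read_t())
im=cv2.imread('pics/w13.png');a=cv2.imread('pics/w20.png')
z=lambda i:cv2.resize(i[125:175,233:283],(400,400),interpolation=cv2.INTER_CUBIC)
cv2.imwrite('pics/w13c.png',np.hstack([z(a),z(im)]))
```

```text
55.7917
```

View pics/w13c.png

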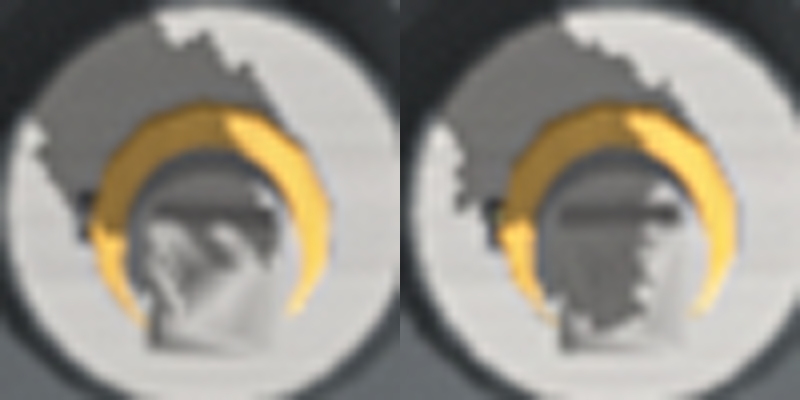

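View pics/s13.png

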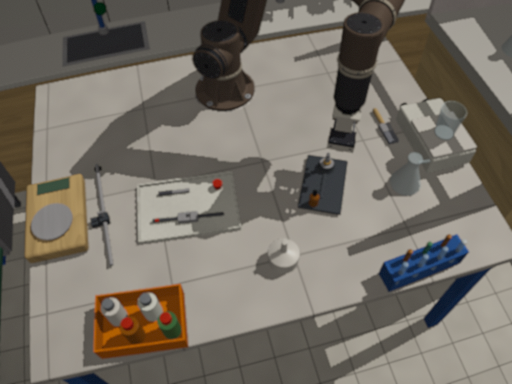

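After the run the square is back at its starting angle, one full turn on. Everything else is in place, so I'm handing in.

```bash
python3 -c "
from rig import robot
robot.job_done();print(robot.read_t())"
```

```text
the job is handed in; nothing more can be done
the job is handed in; nothing more can be done
```

The tap is run down to its stop and the wrench is lying flat back in its tray. I handed the job in at about 56 s of the 72 s allowed; no verdict is reported.

- **Sequence:** I seated the wrench on the square and ran the tap roughly half a turn forward, a quarter back, half forward, a quarter back, then forward to the stop, with a pause at each reversal. Before the final forward run I released the wrench on the tap, turned the gripper 180° and gripped it again, because the last joint's range is limited.
- **At the stop:** the torque rose steadily to 0.5 N m about 380° of tool turn from the start, which is one whole turn plus the play. Afterwards the tap's square looked to be at its starting angle, as a whole turn should leave it.
- **Wrench:** it is back near its old spot but turned end for end, so the red band now points the other way.
- **Other things:** the last scene picture shows the bung, spare tap, bottle, funnel, flask, rod and brush where they were. I compared them by eye, not by measurement.
- **Disagreements:** my first position for the tap was about 1.5 mm off, and the wrench sat about 1 mm off centre in the jaws. I corrected both from the measured moments; the outside forces read stayed below about 10 N. I had no direct reading of the tap's angle at the intermediate steps; I judged those from the tool's angle and the pictures.

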